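# Overhang two bars' painted ends for brazing

### The job

Two flat bars lie on the raised brazing plate, each with its front end painted blue. With the fingertips, gently push each bar toward the plate's front edge, the one nearest the robot, until all of its blue end and no more sticks out past that edge, square to it, so that the torch can reach all round it. Push only: do not grip, lift, tip or drop a bar, and leave the nut on the plate and everything else where they are.

Things in the scene. Friction and masses are not known exactly. Their poses are not given: they have to be found in the camera images.
- plate_edge (a point): middle of the front top edge (the edge toward the robot) of the raised brazing plate: a pale buff board in a dark steel frame, 155 front to back, 260 wide, standing fixed on the hearth, its flat top 45 above the hearth. x axis: level, square to the edge, pointing away from the robot over the plate; y axis: along the edge to the left. The plate itself does not move when pushed. (sizes in mm)
- copper_bar: copper-coloured flat bar, 120 long (x), 50 wide (y), 8 thick, 0.3 to 0.5 kg, lying loose on the plate (either bar may be the left one), long side roughly square to the front edge, its front (-x) end painted blue over 40 of length, its rear (+x) end bare with two dark drilled holes; origin at the centre of its underside, so the rear end face is at x = +60 (sizes in mm)
- copper_bar_line (a point): point on the copper-coloured bar's centre line, half-way through its thickness, where the blue paint ends: 40 behind the front end; axes as the bar's (sizes in mm)
- steel_bar: dark grey steel flat bar, 120 long (x), 50 wide (y), 8 thick, 0.3 to 0.5 kg, lying loose on the plate (either bar may be the left one), long side roughly square to the front edge, its front (-x) end painted blue over 25 of length, its rear (+x) end bare with two dark drilled holes; origin at the centre of its underside, so the rear end face is at x = +60 (sizes in mm)
- steel_bar_line (a point): point on the dark grey steel bar's centre line, half-way through its thickness, where the blue paint ends: 25 behind the front end; axes as the bar's (sizes in mm)
- plate_nut: bare steel hexagon nut, 42x36x20, lying flat on the plate between the two bars near the front edge; origin at the centre of its underside; loose bystander (sizes in mm)
- ground_block: ground steel block, 32x50x25, on the hearth to the right of the plate; origin at the centre of its underside; loose bystander (sizes in mm)
- angle_offcut: rusty angle iron offcut, 110x30x30, on the hearth to the right of the plate; origin at the centre of its underside; loose bystander (sizes in mm)
- copper_tube: short copper tube, 32x90x32, lying on the hearth toward the right; origin at the centre of its underside; loose bystander (sizes in mm)
- hex_bolt: hexagon bolt standing on its head, 28x24x70, on the hearth at the right, by the vice; origin at the centre of its underside; loose bystander (sizes in mm)
- nut_0: steel hexagon nut, 35x30x16, on the hearth at the right, near the front; origin at the centre of its underside; loose bystander (sizes in mm)
- hearth_top (a point): fixed point on the hearth's flat top, axes as the world's. Two tall fixed things stand round the work: the torch beyond the hearth's left side, up to 400 high (world x 500 to 700, y 380 to 470), and the orange-rimmed hood over the back right (x over 630, y under 50), its rim about 300 above the hearth (sizes in mm)

How it is judged:
By the outcome, as a careful person would: the job done as asked, in the order asked, and still so for the second after the job is handed in, with the robot touching nothing.
It also fails if it takes over 54 s, if anything falls off the work surface, if the arm or the gripper's body presses on something with over 40 N, if the wrist force passes 120 N, or if a joint passes its speed limit or range.

### The arm

A 6-joint arm with a two-finger parallel gripper is mounted at the origin on a cart in front of the work surface, level with it; the furniture and walls round the work are solid. World frame = base frame: x ahead of the robot, y to its left, z up, the work surface at z = 0. Lengths are in m, angles in rad, forces in N, time in s.
With the tool pointing down it reaches from about 0.25 to 0.725 m from the base axis. Payload 4 kg.
Tool frame: the origin (TCP) lies midway between the tips of the shut fingers; the grasp point (between the pads) lies 19 mm behind it; z points along the fingers, y is the line along which they close (so a half turn about z gives the same grasp; the last joint's range is limited). The gripper opens to 85 mm and grips with 20 to 120 N. Pads are 22 mm wide; open, the fingers measure 114 mm over their backs; the gripper's body (76 mm by 85 mm) begins 54 mm behind the grasp point. The pads swing forward as they close: fully open they stand 13 mm farther back than shut.
Start: joints at [-1.197, 0.241, 0.005, 1.335, 0, 1.571], TCP at [0.183, -0.465, 0.231] pointing down, gripper open.
Joint ranges: [-2.72, 2.72], [-1.05, 1.87], [-1.09, 1.28], [-1.99, 2.15], [-1.42, 1.44], [-3.14, 3.14]. Speed limits (rad/s): [2.79, 2.79, 3.14, 3.14, 3.14, 3.14].

### API

Orientations are given as a unit quaternion [x, y, z, w].
In Python, from workcell import bot gives the robot as it stands. The module is installed in compiled form; this text tells all that it offers.
- The arm moves only by the tool drive_tool, never from a script. Its arguments are lists of equal length, an entry for each row: "slide": the shift along the tool's x, y, z scaled (see below), a list of three; "rotation": the turn, a rotation vector about the tool's x, y, z scaled (see below), a list of three. A call has exactly 8 rows; each row is the pose to reach, as a shift and turn from the pose commanded when the call began, along the tool's axes at that moment; what a row does not reach only later rows make up. The controller multiplies each number of a shift by 250 mm and each number of a turn by 0.5 rad. A row lasts 1/8 s, in which the tool goes at most 62.5 mm and 10.7 degrees, less where a joint would pass 70% of its speed; a pose out of reach is approached as far as the arm can. A call with a number of a shift or a turn outside -1 to 1 is refused whole. A call with a gripper value outside its range is refused whole. "gripper" is the opening, from 0 (shut) to 1 (fully open), set as the call begins (left out, the last holds). The fingers move at their own pace and stop on an object; the grip force is fixed at half the most. Time passes only in rows, so rows that repeat a pose let the fingers close, or fill a call up. It gives the time, the measured TCP pose, the force, the opening and the grip force at its end, in the units of the state.
- bot.get_obs(): the state, without advancing time (a new reading comes with each control period).
- bot.camera(name): name is "scene" or "top" or "wrist"; returns a dict with "image" (420x560x3 uint8, red, green, blue), "z_map" (420x560 float32, m along the optical axis (not along the pixel's ray), 0 where there is no reading), "camera_matrix" (3x3 intrinsics, pixels), "xyz" and "orientation" of the camera in the world. Camera axes: x right, y up, looking along -z (the intrinsics and any distortion apply to the point x, -y, -z); pixel columns grow to the right and rows downward; lengths in m; the calibration is good to about 2 mm. The wrist camera is an equidistant fisheye: a pixel r from the principal point sees the ray r / f radians off the axis. A picture is of the moment at which its call begins.
- bot.job_done(): hands the job in; it is judged then, once.
The state is a dict: "clock": time; "joint_pos": joint angles; "joint_vel": joint speeds; "tau": joint torques, N m; "eef_pos": TCP position; "tool_rot": TCP orientation; "ft_force": force on the tool from outside, world axes, zero at the start; "ft_torque": the same for the moment, N m; "grip_width": finger opening in m; "grasp_force": force on a finger pad.
Only numpy, scipy, OpenCV 4.12 (cv2) and the standard library are available. Lean on these libraries where they do the work, as an engineer would, in place of code of your own. Each camera call takes 0.05 s, during which the arm holds its last target. There are 200 camera calls.

## Working session

There is one attempt and no reset: what is moved stays moved. The work goes in short steps, Python scripts to look and compute and a tool call to move; the robot and the scene stay as the last step left them, time stands still between calls to the robot, and variables do not carry over. Pictures are saved under pics/ and viewed, at most 10 in all, crops included, and the job is handed in when it is done.

Besides the shell and the picture viewer there is one more tool, called after "Emit:" as name(argument=value, ...), one argument or row to a line, values as JSON. drive_tool: Moves the arm, as the interface text tells. Shifts and turns lie within -1 to 1; 1 stands for 250 mm of shift or 0.5 rad of turn. Its arguments: {"type":"object","properties":{"slide":{"type":"array","items":{"type":"array","items":{"type":"number"}}},"rotation":{"type":"array","items":{"type":"array","items":{"type":"number"}}},"gripper":{"type":"number"}},"required":["slide","rotation"]}

```bash
mkdir -p pics; cat > h.py <<'E'
import numpy as np, cv2
from scipy.spatial.transform import Rotation as R
from workcell import bot
def cloud(c):
    K=np.array(c["camera_matrix"]);z=c["z_map"];h,w=z.shape
    u,v=np.meshgrid(np.arange(w),np.arange(h))
    p=np.stack([(u-K[0,2])/K[0,0]*z,-(v-K[1,2])/K[1,1]*z,-z],-1)
    P=p@R.from_quat(c["orientation"]).as_matrix().T+np.array(c["xyz"])
    P[z==0]=np.nan
    return P
def save(n,im): cv2.imwrite("pics/"+n,cv2.cvtColor(im,cv2.COLOR_RGB2BGR))
E
python3 - <<'E'
from h import *
c=bot.camera("top");save("top1.png",c["image"]);np.savez("top1.npz",im=c["image"],P=cloud(c))
o=bot.get_obs();print(o["clock"],o["eef_pos"],o["tool_rot"],c["xyz"],c["orientation"],c["camera_matrix"])
E
```

```text
0.05 [ 0.18234183 -0.46489381  0.23042272] [ 9.82582925e-01  1.85821725e-01 -1.99786841e-04 -1.02032878e-03] [ 0.27860794 -0.04208207  1.22280936] [ 0.06859589 -0.06643621 -0.70092111  0.70681711] [[498.1583533    0.         282.81208489]
 [  0.         498.1583533  205.6975417 ]
 [  0.           0.           1.        ]]
```

View pics/top1.png

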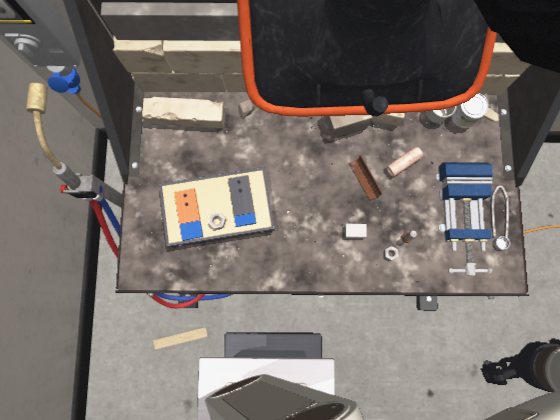

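The top view shows the plate at (163–273, 170–245), the copper bar left at (188,213), the steel bar right at (241,200) and the nut between them at (217,221).

```bash
cat >> h.py <<'E'
def onplane(c,uv,z):
    K=np.array(c["camera_matrix"]);uv=np.atleast_2d(uv).astype(float)
    d=np.c_[(uv[:,0]-K[0,2])/K[0,0],-(uv[:,1]-K[1,2])/K[1,1],-np.ones(len(uv))]@R.from_quat(c["orientation"]).as_matrix().T
    o=np.array(c["xyz"]); return o+d*((z-o[2])/d[:,2])[:,None]
def rect(P):
    (cx,cy),(a,b),t=cv2.minAreaRect((P[:,:2]*1000).astype(np.float32))
    return np.round(cv2.boxPoints(((cx,cy),(a,b),t)),1).tolist(),round(a,1),round(b,1),round(t,2)
def largest(m):
    n,l,s,_=cv2.connectedComponentsWithStats(m.astype(np.uint8)); i=1+np.argmax(s[1:,4]); return l==i
E
python3 - <<'E'
from h import *
c=bot.camera("top");im=c["image"];P=cloud(c)
crop=im[155:260,150:290];save("crop1.png",cv2.resize(crop,None,fx=5,fy=5,interpolation=cv2.INTER_CUBIC))
for u,v in [(205,185),(188,200),(190,230),(240,190),(244,217),(217,221),(300,240),(170,238)]: print(u,v,P[v,u].round(4),im[v,u],onplane(c,(u,v),.053).round(4))
E
```

```text
205 185 [0.5559 0.1516 0.0469] [244 235 197] [[0.5544 0.1506 0.053 ]]
188 200 [0.5168 0.1896 0.0547] [243 164 112] [[0.5172 0.19   0.053 ]]
190 230 [0.4447 0.1821 0.0524] [ 70 130 219] [[0.4446 0.182  0.053 ]]
240 190 [0.5431 0.066  0.0512] [69 66 69] [[0.5427 0.0659 0.053 ]]
244 217 [0.477  0.0547 0.0528] [ 68 125 215] [[0.4769 0.0547 0.053 ]]
217 221 [0.4676 0.1194 0.0478] [245 238 205] [[0.4667 0.1187 0.053 ]]
300 240 [nan nan nan] [116 106 100] [[ 0.423  -0.0788  0.053 ]]
170 238 [0.4261 0.2302 0.0454] [245 237 201] [[0.4252 0.2284 0.053 ]]
```

View pics/crop1.png

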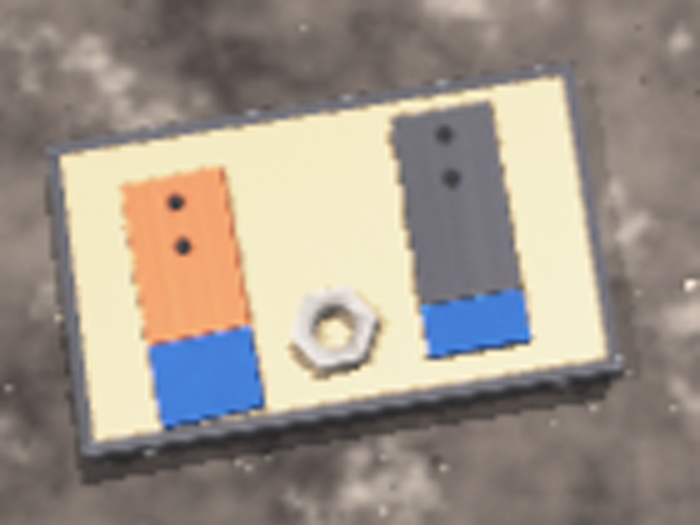

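The 5x crop shows the plate's buff top with front corners near (90,440) and (605,358), the copper rear end at (122–225,168–185), and the steel rear end at (392–490,102–118). The bars are close to square, and the nut is at (335,330).

```bash
python3 - <<'E'
from h import *
c=bot.camera("top")
f=lambda pts,z:onplane(c,np.array(pts)/5+[149.6,154.6],z)[:,:2]
p=f([(60,153),(565,72),(605,358),(90,440)],.045);print("plate",p.round(4)); 
e=p[2]-p[3];print("yaw edge",np.degrees(np.arctan2(-e[1],e[0])), np.linalg.norm(e),np.linalg.norm(p[0]-p[3]), "x-axis dir",np.degrees(np.arctan2(*(p[0]-p[3])[::-1])))
for n,q in dict(cu=[(122,185),(225,168),(263,408),(165,427)],st=[(392,118),(490,102),(531,340),(429,356)]).items():
  b=f(q,.053);print(n,b.round(4),b.mean(0).round(4),np.degrees(np.arctan2(*(b[0]+b[1]-b[2]-b[3])[::-1])))
o=bot.get_obs();M=R.from_quat(o["tool_rot"]).as_matrix();print(M.round(3))
w=bot.camera("wrist");C=R.from_quat(w["orientation"]).as_matrix()
print("cam in tool",M.T@(np.array(w["xyz"])-o["eef_pos"]),(M.T@C).round(3),w["camera_matrix"])
E
```

```text
plate [[ 0.555   0.2574]
 [ 0.5976  0.0127]
 [ 0.4565 -0.0087]
 [ 0.4151  0.2354]]
yaw edge 80.37999803365318 0.24763605259561552 0.1415366980474553 x-axis dir 8.918421591721044
cu [[0.5375 0.2246]
 [0.5463 0.1754]
 [0.4301 0.1525]
 [0.4207 0.1984]] [0.4836 0.1877] 11.8926704722661
st [[0.5717 0.0956]
 [0.5801 0.0484]
 [0.4637 0.0263]
 [0.4556 0.0746]] [0.5178 0.0612] 10.488230071371918
[[ 0.931  0.365 -0.001]
 [ 0.365 -0.931  0.002]
 [ 0.    -0.002 -1.   ]]
cam in tool [ 8.18920655e-02 -1.58480192e-05 -1.41922966e-01] [[-0.     0.947  0.32 ]
 [ 1.     0.    -0.001]
 [-0.001  0.32  -0.947]] [[325.1922621    0.         278.02461408]
 [  0.         325.1922621  206.22618149]
 [  0.           0.           1.        ]]
```

Emit:
drive_tool(
  slide=[
    [0.08, -0.06, 0],
    [0.2, -0.16, 0],
    [0.32, -0.26, 0],
    [0.44, -0.35, 0],
    [0.56, -0.45, 0],
    [0.68, -0.55, 0],
    [0.76, -0.61, 0],
    [0.8, -0.64, 0],
  ],
  rotation=[
    [0, 0, 0.05],
    [0, 0, 0.1],
    [0, 0, 0.15],
    [0, 0, 0.2],
    [0, 0, 0.25],
    [0, 0, 0.3],
    [0, 0, 0.36],
    [0, 0, 0.42],
  ],
  gripper=0,
)

```text
clock: 1.2
eef_pos: [0.3108, -0.2422, 0.2312]
tool_rot: [0.997, 0.082, -0.0, -0.0]
ft_force: [0.6, -0.3, 0.2]
grip_width: 0.0002
grasp_force: 0.0
```

Emit:
drive_tool(
  slide=[
    [0.06, -0.08, 0],
    [0.16, -0.2, 0],
    [0.25, -0.31, 0],
    [0.35, -0.43, 0],
    [0.44, -0.54, 0],
    [0.53, -0.65, 0],
    [0.6, -0.74, 0],
    [0.65, -0.8, 0],
  ],
  rotation=[
    [0, 0, 0],
    [0, 0, 0],
    [0, 0, 0],
    [0, 0, 0],
    [0, 0, 0],
    [0, 0, 0],
    [0, 0, 0],
    [0, 0, 0],
  ],
)

```text
clock: 2.2
eef_pos: [0.4384, -0.0184, 0.2311]
tool_rot: [0.997, 0.082, -0.0, -0.0]
ft_force: [-0.1, -0.2, 0.1]
grip_width: 0.0002
grasp_force: 0.0
```

Emit:
drive_tool(
  slide=[
    [0.06, -0.08, 0],
    [0.16, -0.2, 0],
    [0.25, -0.31, 0],
    [0.35, -0.43, 0],
    [0.44, -0.54, 0.1],
    [0.53, -0.65, 0.2],
    [0.62, -0.77, 0.25],
    [0.65, -0.8, 0.25],
  ],
  rotation=[
    [0, 0, 0],
    [0, 0, 0],
    [0, 0, 0],
    [0, 0, 0],
    [0, 0, 0],
    [0, 0, 0],
    [0, 0, 0],
    [0, 0, 0],
  ],
)

```text
clock: 3.2
eef_pos: [0.5774, 0.1573, 0.1671]
tool_rot: [0.992, 0.123, -0.005, -0.019]
ft_force: [-1.6, -0.1, -0.1]
grip_width: -0.0
grasp_force: 0.0
```

```bash
cat >> h.py <<'E'
def wplane(c,uv,z):
    K=np.array(c["camera_matrix"]);uv=np.atleast_2d(uv).astype(float)-K[:2,2]
    r=np.linalg.norm(uv,axis=1)+1e-9;t=r/K[0,0]
    d=np.c_[uv[:,0]/r*np.sin(t),-uv[:,1]/r*np.sin(t),-np.cos(t)]@R.from_quat(c["orientation"]).as_matrix().T
    o=np.array(c["xyz"]); return o+d*((z-o[2])/d[:,2])[:,None]
E
python3 - <<'E'
from h import *
import pickle
c=bot.camera("wrist");o=bot.get_obs();pickle.dump((c,o),open("w1.pkl","wb"));print(o["eef_pos"],o["tool_rot"],c["xyz"])
save("w1.png",c["image"])
E
```

```text
[0.57850165 0.15820182 0.16781131] [ 0.99214041  0.12352105 -0.00358072 -0.01967587] [0.65881062 0.17202415 0.3084724 ]
```

View pics/w1.png

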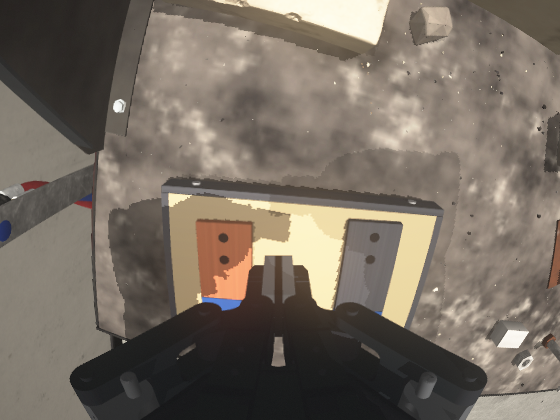

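The wrist view shows the copper bar (197–253, 220–300) and the steel bar (342–402, 219–310) from behind, the plate's rear edge at row ~190–210 and the fingertips at (279,260). The arm stopped short and slightly turned, so I'll check the joints.

```bash
python3 - <<'E'
from h import *
o=bot.get_obs()
for k in o: print(k,np.round(o[k],3))
E
```

```text
clock 3.25
joint_pos [0.247 0.472 0.173 1.274 0.04  3.141]
joint_vel [-0.012 -0.046 -0.03   0.004 -0.012  0.001]
tau [-7.4900e-01 -4.8454e+01  2.3169e+01  8.3200e-01 -2.0000e-02  1.0000e-03]
eef_pos [0.579 0.158 0.168]
tool_rot [ 0.992  0.124 -0.004 -0.02 ]
ft_force [2.176 1.286 0.629]
ft_torque [-0.019 -0.106  0.003]
grasp_force 0.0
grip_width 0.0
```

Emit:
drive_tool(
  slide=[
    [0, 0, 0],
    [0, 0, 0],
    [0, 0, 0],
    [0, 0, 0],
    [0, 0, 0],
    [0, 0, 0],
    [0, 0, 0],
    [0, 0, 0],
  ],
  rotation=[
    [0, 0, -0.3],
    [0, 0, -0.6],
    [0, 0, -0.9],
    [0, 0, -1],
    [0, 0, -1],
    [0, 0, -1],
    [0, 0, -1],
    [0, 0, -1],
  ],
)

```text
clock: 4.25
eef_pos: [0.5776, 0.1568, 0.1689]
tool_rot: [0.931, 0.364, 0.002, -0.02]
ft_force: [-1.2, 0.4, -0.4]
grip_width: -0.0001
grasp_force: 0.0
```

Emit:
drive_tool(
  slide=[
    [0, 0, 0],
    [0, 0, 0],
    [0, 0, 0],
    [0, 0, 0],
    [0, 0, 0],
    [0, 0, 0],
    [0, 0, 0],
    [0, 0, 0],
  ],
  rotation=[
    [0, 0, -0.1],
    [0, 0, -0.25],
    [0, 0, -0.4],
    [0, 0, -0.5],
    [0, 0, -0.65],
    [0, 0, -0.8],
    [0, 0, -0.9],
    [0, 0, -1],
  ],
)

```text
clock: 5.25
eef_pos: [0.5775, 0.1568, 0.1687]
tool_rot: [0.811, 0.584, 0.006, -0.019]
ft_force: [0.4, 0.1, 0.0]
grip_width: 0.0001
grasp_force: 0.0
```

Emit:
drive_tool(
  slide=[
    [0, 0, 0],
    [0, 0, 0],
    [0, 0, 0],
    [0, 0, 0],
    [0, 0, 0],
    [0, 0, 0],
    [0, 0, 0],
    [0, 0, 0],
  ],
  rotation=[
    [0, 0, -0.1],
    [0, 0, -0.25],
    [0, 0, -0.4],
    [0, 0, -0.5],
    [0, 0, -0.65],
    [0, 0, -0.8],
    [0, 0, -0.9],
    [0, 0, -1],
  ],
)

```text
clock: 6.25
eef_pos: [0.5776, 0.1568, 0.1687]
tool_rot: [0.642, 0.767, 0.011, -0.016]
ft_force: [0.4, -0.4, -0.6]
grip_width: -0.0001
grasp_force: 0.0
```

Emit:
drive_tool(
  slide=[
    [0, 0, 0],
    [0, 0, 0],
    [0, 0, 0],
    [0, 0, 0],
    [0, 0, 0],
    [0, 0, 0],
    [0, 0, 0],
    [0, 0, 0],
  ],
  rotation=[
    [0, 0, -0.1],
    [0, 0, -0.25],
    [0, 0, -0.4],
    [0, 0, -0.5],
    [0, 0, -0.65],
    [0, 0, -0.8],
    [0, 0, -0.9],
    [0, 0, -1],
  ],
)

```text
clock: 7.25
eef_pos: [0.5775, 0.1568, 0.1687]
tool_rot: [0.432, 0.902, 0.015, -0.013]
ft_force: [0.1, 0.9, -0.1]
grip_width: -0.0001
grasp_force: 0.0
```

Emit:
drive_tool(
  slide=[
    [0, 0, 0],
    [0, 0, 0],
    [0, 0, 0],
    [0, 0, 0],
    [0, 0, 0],
    [0, 0, 0],
    [0, 0, 0],
    [0, 0, 0],
  ],
  rotation=[
    [0, 0, -0.1],
    [0, 0, -0.25],
    [0, 0, -0.4],
    [0, 0, -0.5],
    [0, 0, -0.65],
    [0, 0, -0.8],
    [0, 0, -0.9],
    [0, 0, -1],
  ],
)

```text
clock: 8.25
eef_pos: [0.5775, 0.1568, 0.1687]
tool_rot: [0.196, 0.98, 0.017, -0.009]
ft_force: [-0.8, -0.0, -0.2]
grip_width: 0.0003
grasp_force: 0.0
```

Emit:
drive_tool(
  slide=[
    [0, 0, 0],
    [0, 0, 0],
    [0, 0, 0],
    [0, 0, 0],
    [0, 0, 0],
    [0, 0, 0],
    [0, 0, 0],
    [0, 0, 0],
  ],
  rotation=[
    [0, 0, -0.1],
    [0, 0, -0.25],
    [0, 0, -0.4],
    [0, 0, -0.5],
    [0, 0, -0.65],
    [0, 0, -0.8],
    [0, 0, -0.9],
    [0, 0, -1],
  ],
)

```text
clock: 9.25
eef_pos: [0.5776, 0.1568, 0.1687]
tool_rot: [-0.053, 0.998, 0.019, -0.005]
ft_force: [0.7, 0.5, -0.1]
grip_width: 0.0002
grasp_force: 0.0
```

```bash
python3 - <<'E'
from h import *
import pickle
c=bot.camera("wrist");o=bot.get_obs();pickle.dump((c,o),open("w2.pkl","wb"));print(o["clock"],o["eef_pos"],o["tool_rot"],o["joint_pos"].round(3),c["xyz"])
save("w2.png",c["image"])
E
```

```text
9.3 [0.57753305 0.15681874 0.16871132] [-0.05349485  0.99837504  0.01907621 -0.00465611] [0.245 0.468 0.17  1.274 0.039 0.138] [0.49647406 0.14247992 0.31113429]
```

View pics/w2.png

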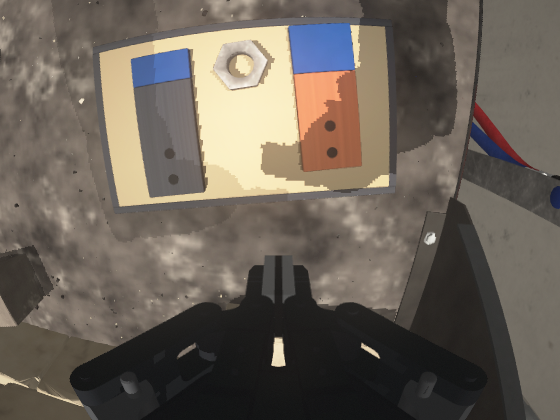

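The wrist view from the front side shows the front edge at the top (rows 20–45), the steel bar at (131–204, 50–197), the copper bar at (290–362, 25–170), the nut at (240,65) and the fingertips at (279,260). I'll rectify it to a metric map of the plate.

```bash
cat >> h.py <<'E'
YAW=np.radians(9.3);O=np.array([.43,.113])  # working plate frame
def W(xy): # plate mm -> world
    xy=np.asarray(xy)/1000; c,s=np.cos(YAW),np.sin(YAW)
    return np.stack([O[0]+c*xy[...,0]-s*xy[...,1],O[1]+s*xy[...,0]+c*xy[...,1]],-1)
def ortho(c,z,k=2.5):
    # image col -> y from 155 to -155 ; row -> x from 170 to -50
    xs=170-np.arange(int(220*k))/k; ys=155-np.arange(int(310*k))/k
    Y,X=np.meshgrid(ys,xs); w=W(np.stack([X,Y],-1)); p=np.concatenate([w,np.full(X.shape+(1,),z)],-1)-np.array(c["xyz"])
    p=p@R.from_quat(c["orientation"]).as_matrix(); x,y,zz=p[...,0],-p[...,1],-p[...,2]
    r=np.hypot(x,y)+1e-9;t=np.arctan2(r,zz);K=np.array(c["camera_matrix"])
    return cv2.remap(c["image"],(K[0,2]+K[0,0]*t*x/r).astype(np.float32),(K[1,2]+K[0,0]*t*y/r).astype(np.float32),cv2.INTER_CUBIC)
E
python3 - <<'E'
from h import *
import pickle
c,o=pickle.load(open("w2.pkl","rb"));save("o2.png",ortho(c,.045));cv2.imwrite
save("o2b.png",ortho(c,.053))
E
```

```text
(no output)
```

View pics/o2.png

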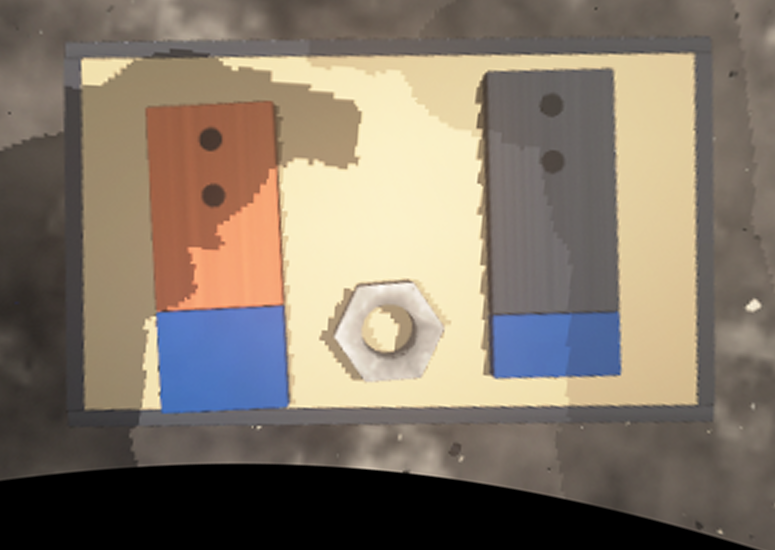

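View pics/o2b.png

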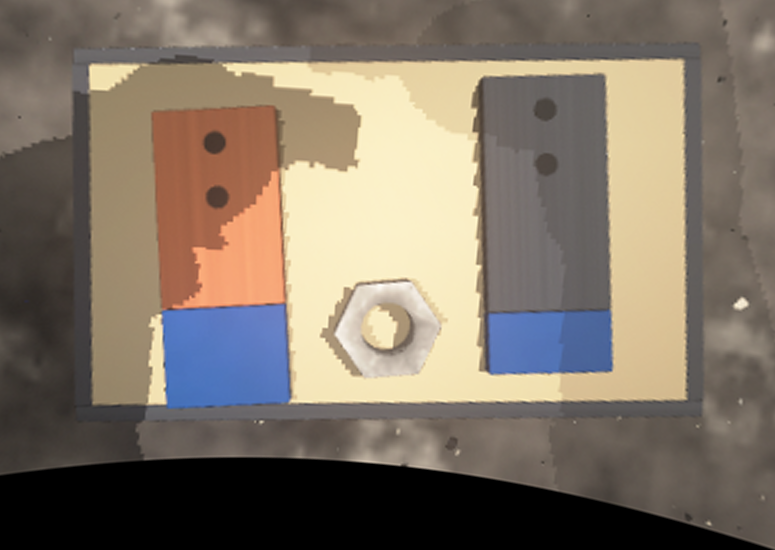

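The rectified maps show plate outer corners near (66,43), (711,37), (713,420) and (66,424), which puts plate yaw at about 9.75°. On the z=53 map the copper rear end is at (152,111)–(276,106), the steel rear end at (482,77)–(606,73), and lengths come out within 1% of nominal.

```bash
cat >> h.py <<'E'
O=np.array(W([0.4,0]));YAW=np.radians(9.75)
def go(x,y,z,yaw=None):
    o=bot.get_obs();T=R.from_quat(o["tool_rot"]);g=R.from_euler("z",YAW+np.pi if yaw is None else yaw)*R.from_euler("x",np.pi)
    d=np.r_[W([x,y]),z]-o["eef_pos"]
    print(o["clock"],"slide",(T.inv().apply(d)/.25).round(3),"rot",((T.inv()*g).as_rotvec()/.5).round(3),"world",W([x,y]))
def here():
    o=bot.get_obs();d=(o["eef_pos"][:2]-O)*1000;c,s=np.cos(YAW),np.sin(YAW)
    print("plate xy",(c*d[0]+s*d[1]).round(1),(-s*d[0]+c*d[1]).round(1),"z",o["eef_pos"][2].round(4))
E
python3 -c "
from h import *
here();go(151,68,.1)"
```

```text
plate xy 152.4 18.2 z 0.1687
9.3 slide [0.016 0.188 0.282] rot [ 0.078 -0.012 -0.126] world [0.56769794 0.20565423]
```

Emit:
drive_tool(
  slide=[
    [0, 0.03, 0.02],
    [0, 0.07, 0.06],
    [0.01, 0.11, 0.12],
    [0.01, 0.15, 0.18],
    [0.016, 0.18, 0.24],
    [0.016, 0.188, 0.282],
    [0.016, 0.188, 0.282],
    [0.016, 0.188, 0.282],
  ],
  rotation=[
    [0.01, 0, -0.02],
    [0.02, 0, -0.05],
    [0.04, -0.01, -0.08],
    [0.06, -0.01, -0.1],
    [0.078, -0.012, -0.126],
    [0.078, -0.012, -0.126],
    [0.078, -0.012, -0.126],
    [0.078, -0.012, -0.126],
  ],
)

```text
clock: 10.3
eef_pos: [0.5684, 0.2055, 0.1006]
tool_rot: [-0.083, 0.997, -0.0, 0.0]
ft_force: [-0.3, -0.9, 0.6]
grip_width: -0.0003
grasp_force: 0.0
```

```bash
python3 -c "
from h import *
here();go(151,68,.048);print(bot.get_obs()['joint_pos'].round(2))"
```

```text
plate xy 151.7 67.7 z 0.1006
10.3 slide [0.003 0.001 0.211] rot [-0.     0.002 -0.006] world [0.56769794 0.20565423]
[ 0.35  0.53  0.08  1.12 -0.    0.18]
```

Emit:
drive_tool(
  slide=[
    [0, 0, 0.03],
    [0, 0, 0.07],
    [0, 0, 0.11],
    [0, 0, 0.15],
    [0, 0, 0.18],
    [0, 0, 0.2],
    [0, 0, 0.21],
    [0, 0, 0.21],
  ],
  rotation=[
    [0, 0, 0],
    [0, 0, -0.006],
    [0, 0, -0.006],
    [0, 0, -0.006],
    [0, 0, -0.006],
    [0, 0, -0.006],
    [0, 0, -0.006],
    [0, 0, -0.006],
  ],
)

```text
clock: 11.3
eef_pos: [0.568, 0.2057, 0.0477]
tool_rot: [-0.085, 0.996, -0.0, 0.0]
ft_force: [0.5, -0.6, 0.0]
grip_width: -0.0003
grasp_force: 0.0
```

```bash
python3 -c "
from h import *
here();print(bot.get_obs()['ft_force']);c=bot.camera('wrist');import pickle;pickle.dump(c,open('w3.pkl','wb'));save('w3.png',c['image'])
u=c['image']"
```

```text
plate xy 151.3 68.0 z 0.0477
[ 0.53502252 -0.61586049  0.04883578]
```

View pics/w3.png

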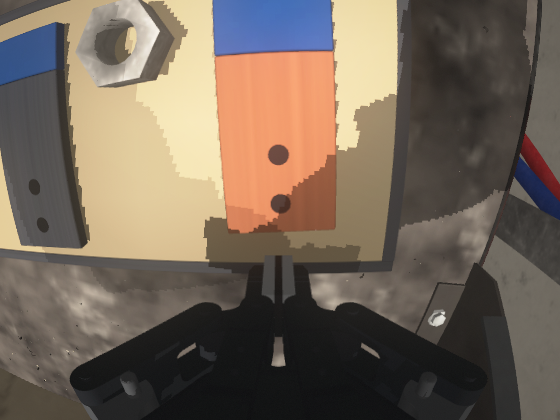

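The fingertips (265–293, row 256) stand just behind the copper bar's rear face (row 232) and are centred on it. I'll push it most of the way now.

Emit:
drive_tool(
  slide=[
    [0.015, 0, 0],
    [0.03, 0, 0],
    [0.045, 0, 0],
    [0.06, 0, 0],
    [0.075, 0, 0],
    [0.09, 0, 0],
    [0.105, 0, 0],
    [0.12, 0, 0],
  ],
  rotation=[
    [0, 0, 0],
    [0, 0, 0],
    [0, 0, 0],
    [0, 0, 0],
    [0, 0, 0],
    [0, 0, 0],
    [0, 0, 0],
    [0, 0, 0],
  ],
)

```text
clock: 12.35
eef_pos: [0.5384, 0.2007, 0.0479]
tool_rot: [-0.085, 0.996, -0.0, 0.0]
ft_force: [3.4, 1.5, 0.7]
grip_width: -0.0003
grasp_force: 1.2
```

Emit:
drive_tool(
  slide=[
    [0.015, 0, 0],
    [0.03, 0, 0],
    [0.045, 0, 0],
    [0.06, 0, 0],
    [0.075, 0, 0],
    [0.088, 0, 0],
    [0.097, 0, 0],
    [0.1, 0, 0],
  ],
  rotation=[
    [0, 0, 0],
    [0, 0, 0],
    [0, 0, 0],
    [0, 0, 0],
    [0, 0, 0],
    [0, 0, 0],
    [0, 0, 0],
    [0, 0, 0],
  ],
)

```text
clock: 13.35
eef_pos: [0.5138, 0.1964, 0.0478]
tool_rot: [-0.085, 0.996, -0.0, 0.0]
ft_force: [3.2, 0.6, 0.5]
grip_width: 0.0001
grasp_force: 1.6
```

```bash
cat >> h.py <<'E'
def pm(P): # world -> plate mm
    d=(P[...,:2]-O)*1000;c,s=np.cos(YAW),np.sin(YAW);return np.stack([c*d[...,0]+s*d[...,1],-s*d[...,0]+c*d[...,1]],-1)
def blue(c,wrist=True):
    hsv=cv2.cvtColor(c["image"],cv2.COLOR_RGB2HSV)
    m=(hsv[...,0]>95)&(hsv[...,0]<125)&(hsv[...,1]>110)
    n,l,s,_=cv2.connectedComponentsWithStats(m.astype(np.uint8))
    for i in range(1,n):
        if s[i,4]<80: continue
        v,u=np.nonzero(l==i);P=pm((wplane if wrist else onplane)(c,np.c_[u,v],.053))
        if abs(P.mean(0)).max()<120: print(rect(np.c_[P/1000]),s[i,4])
E
python3 -c "
from h import *
here();print(bot.get_obs()['ft_force']);c=bot.camera('wrist');import pickle;pickle.dump(c,open('w4.pkl','wb'));blue(c)
print('top');t=bot.camera('top');blue(t,False);
import os
im=ortho(c,.045);save('o4.png',im)"
```

```text
plate xy 96.3 68.0 z 0.0478
[3.20386046 0.6133075  0.46493189]
([[-31.299999237060547, 93.5], [-31.200000762939453, 44.099998474121094], [4.5, 44.20000076293945], [4.400000095367432, 93.5999984741211]], 35.7, 49.4, 0.08) 9514
([[19.200000762939453, -40.20000076293945], [20.200000762939453, -89.19999694824219], [44.599998474121094, -88.69999694824219], [43.599998474121094, -39.70000076293945]], 24.4, 49.0, 1.17) 2738
top
([[17.299999237060547, -42.400001525878906], [18.299999237060547, -90.0], [43.400001525878906, -89.5], [42.400001525878906, -41.79999923706055]], 25.1, 47.7, 1.21) 208
([[-37.79999923706055, 52.0], [-36.29999923706055, 38.5], [2.700000047683716, 42.79999923706055], [1.2000000476837158, 56.400001525878906]], 39.2, 13.6, 6.38) 91
```

View pics/o4.png

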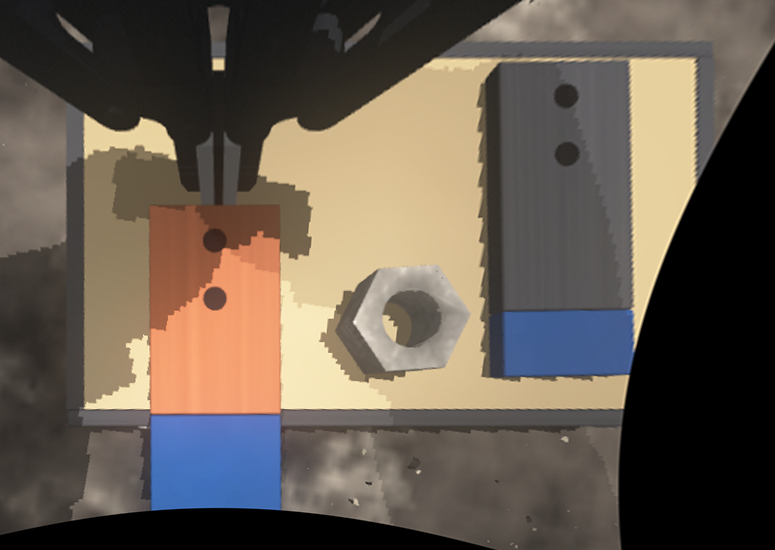

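The copper bar is now square. Its blue line is at row 414, about 4.5 mm behind the front edge (row ~425), and the nut and steel bar are unmoved. I'll locate the edge row precisely beside the bar.

```bash
python3 -c "
from h import *
import pickle
c=pickle.load(open('w4.pkl','rb'));im=ortho(c,.045).astype(int)
for a,b in [(95,125),(290,330),(330,370),(400,480)]: print(a,[int(x) for x in im[404:436,a:b].mean((1,2))])
print(c['xyz'],pm(np.array(c['xyz'])))
im=ortho(c,.053).astype(int);print([im[r,180:260].mean(0).astype(int).tolist() for r in range(408,418)])"
```

```text
95 [218, 217, 217, 221, 209, 120, 87, 105, 108, 108, 108, 108, 108, 107, 107, 106, 104, 103, 104, 105, 98, 84, 66, 61, 63, 64, 70, 82, 92, 97, 99, 99]
290 [220, 220, 220, 223, 211, 122, 95, 111, 113, 112, 112, 111, 110, 109, 109, 109, 109, 110, 110, 111, 104, 91, 74, 69, 70, 71, 76, 85, 90, 91, 91, 90]
330 [217, 217, 217, 221, 205, 118, 93, 108, 110, 110, 109, 108, 107, 106, 106, 106, 106, 107, 107, 108, 102, 88, 73, 70, 71, 72, 77, 85, 97, 104, 107, 109]
400 [184, 184, 184, 188, 168, 96, 77, 87, 88, 88, 88, 87, 86, 85, 85, 85, 85, 86, 86, 87, 82, 73, 61, 58, 59, 60, 66, 75, 83, 90, 91, 90]
[0.43176073 0.18221617 0.18973741] [13.05703085 67.92138178]
[[245, 161, 118], [245, 162, 119], [245, 161, 118], [233, 144, 107], [177, 106, 83], [99, 84, 112], [88, 101, 160], [95, 117, 187], [96, 121, 195], [95, 120, 194]]
```

Emit:
drive_tool(
  slide=[
    [0.004, 0, 0],
    [0.008, 0, 0],
    [0.012, 0, 0],
    [0.015, 0, 0],
    [0.018, 0, 0],
    [0.0195, 0, 0],
    [0.0195, 0, 0],
    [0.0195, 0, 0],
  ],
  rotation=[
    [0, 0, 0],
    [0, 0, 0],
    [0, 0, 0],
    [0, 0, 0],
    [0, 0, 0],
    [0, 0, 0],
    [0, 0, 0],
    [0, 0, 0],
  ],
)

```text
clock: 14.45
eef_pos: [0.509, 0.1956, 0.0478]
tool_rot: [-0.085, 0.996, -0.0, 0.0]
ft_force: [2.8, 0.3, 1.8]
grip_width: -0.0004
grasp_force: 1.8
```

```bash
cat >> h.py <<'E'
def gap(c,cols,bar):
    im=ortho(c,.045).astype(float).sum(2)[415:440,cols[0]:cols[1]].mean(1);e=415+np.argmin(np.diff(im[5:16]))+5.5
    ib=ortho(c,.053).astype(float);q=ib[395:445,bar[0]:bar[1]].mean(1);q=q[:,2]-q[:,0];th=(q[:3].mean()+q[-10:].mean())/2
    l=395+np.interp(th,q,np.arange(len(q))) if np.all(np.diff(q)>-8) else 395+np.argmax(q>th)
    print("edge x",170-e/2.5,"line x",170-l/2.5)
E
python3 -c "
from h import *
here();c=bot.camera('wrist');blue(c);gap(c,(290,330),(160,190));gap(c,(95,125),(240,270))"
```

```text
plate xy 91.4 68.0 z 0.0478
([[-36.29999923706055, 44.599998474121094], [-0.4000000059604645, 44.5], [-0.30000001192092896, 93.80000305175781], [-36.20000076293945, 93.9000015258789]], 49.4, 35.9, 89.9) 9541
([[19.299999237060547, -40.099998474121094], [20.100000381469727, -89.0999984741211], [44.400001525878906, -88.69999694824219], [43.70000076293945, -39.70000076293945]], 24.4, 49.0, 0.9) 2719
edge x -0.19999999999998863 line x 0.006237265856071872
edge x -0.19999999999998863 line x 0.02498146275701174
```

The copper line is within 0.2 mm of the edge. Next I'll back off, lift and move behind the steel bar.

Emit:
drive_tool(
  slide=[
    [-0.02, 0, 0],
    [-0.04, 0, 0],
    [-0.05, 0, 0],
    [-0.05, 0, -0.03],
    [-0.05, 0, -0.07],
    [-0.05, 0, -0.11],
    [-0.05, 0, -0.14],
    [-0.05, 0, -0.15],
  ],
  rotation=[
    [0, 0, 0],
    [0, 0, 0],
    [0, 0, 0],
    [0, 0, 0],
    [0, 0, 0],
    [0, 0, 0],
    [0, 0, 0],
    [0, 0, 0],
  ],
)

```text
clock: 15.5
eef_pos: [0.5217, 0.1979, 0.0862]
tool_rot: [-0.085, 0.996, 0.0, 0.001]
ft_force: [0.4, 0.5, -0.3]
grip_width: -0.0002
grasp_force: 0.0
```

Emit:
drive_tool(
  slide=[
    [-0.02, -0.03, 0],
    [-0.06, -0.1, 0],
    [-0.1, -0.2, 0],
    [-0.14, -0.3, 0],
    [-0.17, -0.4, 0],
    [-0.19, -0.48, 0],
    [-0.2, -0.52, 0],
    [-0.2, -0.53, 0],
  ],
  rotation=[
    [0, 0, 0],
    [0, 0, 0],
    [0, 0, 0],
    [0, 0, 0],
    [0, 0, 0],
    [0, 0, 0],
    [0, 0, 0],
    [0, 0, 0],
  ],
)

```text
clock: 16.5
eef_pos: [0.5931, 0.0749, 0.085]
tool_rot: [-0.085, 0.996, 0.0, -0.0]
ft_force: [1.4, 0.6, 0.4]
grip_width: -0.0003
grasp_force: 0.0
```

```bash
python3 -c "
from h import *
here();go(153,-64.5,.048);print(bot.get_obs()['joint_pos'].round(2));c=bot.camera('wrist');blue(c);im=ortho(c,.053)
# steel rear: dark->buff transition
for a in (500,540,580): print(a,[int(x) for x in im[55:100:2,a:a+15].mean((1,2))])
"
```

```text
plate xy 153.9 -65.1 z 0.085
16.5 slide [0.004 0.003 0.148] rot [ 0.    -0.    -0.001] world [0.59210786 0.07540675]
[ 0.13  0.53  0.04  1.08  0.   -0.04]
([[-11.199999809265137, 92.30000305175781], [0.4000000059604645, 49.29999923706055], [10.5, 52.0], [-1.100000023841858, 95.0]], 10.5, 44.5, 15.09) 423
([[20.200000762939453, -41.400001525878906], [20.899999618530273, -89.80000305175781], [44.79999923706055, -89.4000015258789], [44.099998474121094, -41.0]], 23.9, 48.4, 0.86) 3861
500 [48, 48, 48, 47, 47, 62, 85, 86, 86, 86, 87, 84, 68, 63, 63, 63, 64, 64, 64, 64, 64, 64, 64]
540 [52, 49, 49, 49, 48, 63, 86, 87, 87, 87, 88, 80, 63, 63, 63, 64, 64, 64, 64, 64, 64, 65, 65]
580 [94, 92, 84, 87, 75, 70, 89, 90, 91, 91, 92, 74, 59, 58, 59, 59, 59, 60, 60, 60, 60, 61, 61]
```

Emit:
drive_tool(
  slide=[
    [-0.016, 0, 0.01],
    [-0.016, 0, 0.03],
    [-0.016, 0, 0.06],
    [-0.016, 0, 0.09],
    [-0.016, 0, 0.12],
    [-0.016, 0, 0.14],
    [-0.016, 0, 0.148],
    [-0.016, 0, 0.148],
  ],
  rotation=[
    [0, 0, 0],
    [0, 0, 0],
    [0, 0, 0],
    [0, 0, 0],
    [0, 0, 0],
    [0, 0, 0],
    [0, 0, 0],
    [0, 0, 0],
  ],
)

```text
clock: 17.55
eef_pos: [0.597, 0.0763, 0.0482]
tool_rot: [-0.085, 0.996, -0.0, 0.0]
ft_force: [-0.2, 0.0, -0.4]
grip_width: 0.0
grasp_force: 0.0
```

```bash
python3 -c "
from h import *
here();go(111,-64.5,.048);print(bot.get_obs()['ft_force'])"
```

```text
plate xy 157.9 -64.5 z 0.0482
17.55 slide [ 0.188 -0.     0.001] rot [-0.     0.     0.001] world [0.55071451 0.06829407]
[-0.17543715  0.00937224 -0.400565  ]
```

Emit:
drive_tool(
  slide=[
    [0.012, 0, 0],
    [0.024, 0, 0],
    [0.036, 0, 0],
    [0.048, 0, 0],
    [0.06, 0, 0],
    [0.072, 0, 0],
    [0.084, 0, 0],
    [0.096, 0, 0],
  ],
  rotation=[
    [0, 0, 0],
    [0, 0, 0],
    [0, 0, 0],
    [0, 0, 0],
    [0, 0, 0],
    [0, 0, 0],
    [0, 0, 0],
    [0, 0, 0],
  ],
)

```text
clock: 18.55
eef_pos: [0.5735, 0.0723, 0.0485]
tool_rot: [-0.085, 0.996, -0.0, 0.001]
ft_force: [3.1, 0.4, -0.0]
grip_width: -0.0001
grasp_force: 1.5
```

Emit:
drive_tool(
  slide=[
    [0.012, 0, 0],
    [0.024, 0, 0],
    [0.036, 0, 0],
    [0.048, 0, 0],
    [0.06, 0, 0],
    [0.075, 0, 0],
    [0.087, 0, 0],
    [0.092, 0, 0],
  ],
  rotation=[
    [0, 0, 0],
    [0, 0, 0],
    [0, 0, 0],
    [0, 0, 0],
    [0, 0, 0],
    [0, 0, 0],
    [0, 0, 0],
    [0, 0, 0],
  ],
)

```text
clock: 19.55
eef_pos: [0.5506, 0.0683, 0.0484]
tool_rot: [-0.085, 0.996, -0.0, 0.0]
ft_force: [4.3, 0.3, 2.2]
grip_width: 0.0001
grasp_force: 2.0
```

```bash
python3 -c "
from h import *
here();c=bot.camera('wrist');blue(c);im=ortho(c,.045);save('o5.png',im)
gap(c,(430,470),(495,520));gap(c,(640,670),(570,595))
print(ortho(c,.053)[400:430:2,545].tolist())
print([int(x) for x in im[404:436,430:470].mean((1,2))])
print([int(x) for x in im[404:436,640:670].mean((1,2))])"
```

```text
plate xy 110.9 -64.5 z 0.0484
([[-16.799999237060547, -39.29999923706055], [-16.700000762939453, -88.19999694824219], [4.800000190734863, -88.0999984741211], [4.599999904632568, -39.20000076293945]], 21.5, 48.9, 0.19) 5505
([[-39.599998474121094, 90.5], [-38.5, 37.400001525878906], [1.2000000476837158, 38.29999923706055], [0.0, 91.4000015258789]], 39.7, 53.1, 1.23) 4436
edge x 0.5999999999999943 line x 4.512254066615043
edge x 0.5999999999999943 line x 4.520044077134969
[[106, 106, 112], [106, 106, 112], [106, 106, 112], [106, 106, 112], [106, 106, 114], [105, 106, 113], [88, 90, 98], [54, 83, 132], [70, 114, 189], [70, 115, 190], [70, 115, 189], [70, 116, 190], [69, 115, 190], [69, 116, 190], [68, 115, 190]]
[221, 221, 223, 222, 168, 104, 100, 109, 110, 109, 108, 107, 105, 104, 104, 104, 104, 104, 104, 104, 94, 89, 113, 122, 121, 122, 122, 122, 122, 122, 122, 122]
[215, 214, 216, 214, 162, 103, 101, 111, 112, 112, 111, 110, 109, 108, 106, 104, 102, 102, 102, 101, 92, 84, 99, 107, 112, 115, 116, 116, 109, 103, 101, 101]
```

View pics/o5.png

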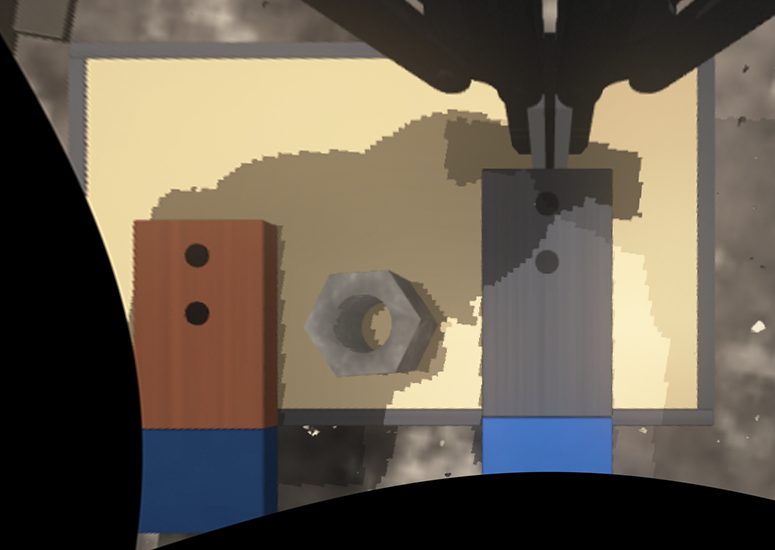

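The steel bar is square, its blue line at row ~414–416 is about 4.5 mm behind the edge (row ~425), and the copper bar and nut are undisturbed. One final nudge.

Emit:
drive_tool(
  slide=[
    [0.004, 0, 0],
    [0.008, 0, 0],
    [0.012, 0, 0],
    [0.015, 0, 0],
    [0.017, 0, 0],
    [0.018, 0, 0],
    [0.018, 0, 0],
    [0.018, 0, 0],
  ],
  rotation=[
    [0, 0, 0],
    [0, 0, 0],
    [0, 0, 0],
    [0, 0, 0],
    [0, 0, 0],
    [0, 0, 0],
    [0, 0, 0],
    [0, 0, 0],
  ],
)

```text
clock: 20.6
eef_pos: [0.5463, 0.0676, 0.0483]
tool_rot: [-0.085, 0.996, -0.0, 0.0]
ft_force: [4.7, 0.4, 4.8]
grip_width: 0.0004
grasp_force: 2.3
```

```bash
python3 -c "
from h import *
here();c=bot.camera('wrist');blue(c);gap(c,(430,470),(495,520));gap(c,(640,670),(570,595))
im=ortho(c,.045);print([int(x) for x in im[416:432,430:470].mean((1,2))])"
```

```text
plate xy 106.6 -64.5 z 0.0483
([[-21.200000762939453, -39.0], [-21.0, -88.19999694824219], [0.5, -88.0999984741211], [0.30000001192092896, -38.900001525878906]], 21.5, 49.2, 0.19) 5539
([[-39.20000076293945, 38.20000076293945], [0.800000011920929, 38.20000076293945], [0.8999999761581421, 89.9000015258789], [-39.099998474121094, 90.0]], 51.7, 40.0, 89.9) 4690
edge x 0.19999999999998863 line x 0.19952342704149828
edge x 0.19999999999998863 line x 0.16698761261261552
[105, 104, 103, 103, 103, 103, 104, 104, 95, 83, 101, 118, 119, 119, 120, 121]
```

Emit:
drive_tool(
  slide=[
    [-0.02, 0, 0],
    [-0.04, 0, 0],
    [-0.06, 0, 0],
    [-0.06, 0, -0.05],
    [-0.06, 0, -0.12],
    [-0.06, 0, -0.2],
    [-0.06, 0, -0.27],
    [-0.06, 0, -0.3],
  ],
  rotation=[
    [0, 0, 0],
    [0, 0, 0],
    [0, 0, 0],
    [0, 0, 0],
    [0, 0, 0],
    [0, 0, 0],
    [0, 0, 0],
    [0, 0, 0],
  ],
)

```text
clock: 21.65
eef_pos: [0.5617, 0.0702, 0.1251]
tool_rot: [-0.085, 0.996, -0.0, 0.001]
ft_force: [0.2, -0.6, 0.8]
grip_width: 0.0002
grasp_force: 0.0
```

```bash
python3 -c "
from h import *
c=bot.camera('wrist');blue(c);gap(c,(430,470),(495,520));gap(c,(300,340),(160,190));save('o6.png',ortho(c,.045))"
```

```text
([[-39.5, 92.5999984741211], [-39.099998474121094, 40.400001525878906], [0.800000011920929, 40.599998474121094], [0.4000000059604645, 92.9000015258789]], 39.9, 52.3, 0.37) 2999
([[-24.200000762939453, -39.099998474121094], [-24.200000762939453, -88.19999694824219], [0.20000000298023224, -88.0999984741211], [0.20000000298023224, -39.099998474121094]], 24.4, 49.0, 0.07) 2688
edge x 0.5999999999999943 line x 0.10113294040601772
edge x 0.19999999999998863 line x 0.25235465768798804
```

View pics/o6.png

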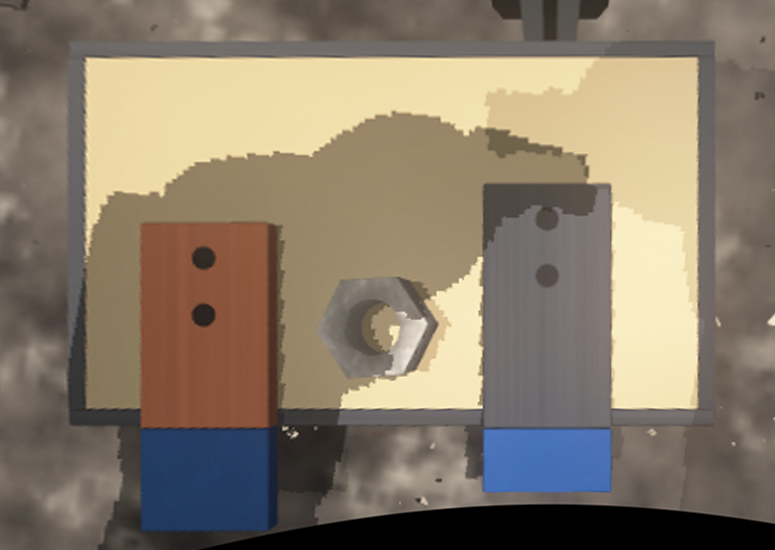

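The picture shows both bars square with their blue lines on the front edge (row ~425), the nut where it was, and the gripper clear.

```bash
python3 -c "
from workcell import bot
print(bot.job_done())"
```

```text
the job is handed in; nothing more can be done
None
```

Both bars were pushed square to the front edge with exactly their blue ends sticking out (lines within about 0.5 mm of the edge by camera), the nut stayed where it was, and the job is handed in at about 22 s of the 54 s allowed.

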